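# Find the loose bolt of the monitor-arm foot and hold its cap open

## Robot

A 6-joint arm with a two-finger parallel gripper is mounted at the origin on a cart in front of the work surface, level with it; the furniture and walls round the work are solid. World frame = base frame: x ahead of the robot, y to its left, z up, the work surface at z = 0. Lengths are in m, angles in degrees, forces in N, time in s.
With the tool pointing down it reaches from about 0.35 to 0.975 m from the base axis. Payload 17.4 kg.
Tool frame: the origin (TCP) lies between the finger pads; the fingertips stand 14 mm ahead of it and the grasp point (between the pads) lies 5 mm behind it; z points along the fingers, y is the line along which they close (so a half turn about z gives the same grasp; the last joint's range is limited). The gripper opens to 85 mm and grips with 20 to 120 N. Pads are 22 mm wide; open, the fingers measure 114 mm over their backs; the gripper's body (76 mm by 85 mm) begins 54 mm behind the grasp point. The pads swing forward as they close: fully open they stand 13 mm farther back than shut.
Start: joints at [-74.702, 6.646, 82.598, -0, 90.757, -2.166], TCP at [0.203, -0.644, 0.245] pointing down, gripper open.
Joint ranges: [-162.19, 162.19], [-47.58, 125.68], [4.15, 143.07], [-65.23, 245.23], [0.69, 171.88], [-170.13, 170.13]. Speed limits (degrees/s): [108.29, 108.29, 127.2, 180, 180, 180].

## Interface

Orientations are given as a 3x3 rotation matrix whose columns are the frame's x, y, z axes.
In Python, from cell import sensors, camera, finish_job gives the robot as it stands.
- The arm moves only by the tool step_arm, never from a script. Its argument "motion" is a list of rows, each a list of 6 numbers: the shift along the tool's x, y, z each as a share of 40 mm, from -1 to 1, then the turn, a rotation vector about the tool's x, y, z each as a share of 0.08 rad, from -1 to 1. In form: [[x, y, z, rx, ry, rz], ...]. A call has exactly 5 rows; each row shifts and turns the commanded pose from where the row before left it, along the tool's axes as they then stand; what a row does not reach is not made up. A row lasts 1/10 s, in which the tool goes at most 50 mm and 8.59 degrees, less where a joint would pass 70% of its speed; a pose out of reach is approached as far as the arm can. A call with a number of a shift or a turn outside -1 to 1 is refused whole. A call with a gripper value outside its range is refused whole. "gripper" is the opening, from -1 (shut) to 1 (fully open), set as the call begins (left out, the last holds). The fingers move at their own pace and stop on an object; the grip force is fixed at half the most. Time passes only in rows, so rows that do not move let the fingers close, or fill a call up. It gives the time, the measured TCP pose, the force, the opening and the grip force at its end, in the units of the state.
- sensors.get_obs(): the state, without advancing time (a new reading comes with each control period).
- camera(name): name is "side" or "top" or "wrist"; returns a dict with "frame" (480x640x3 uint8, red, green, blue), "intrinsics" (3x3 intrinsics, pixels), "D" ([k1, k2, p1, p2, k3] as OpenCV has them; the pictures are not rectified), "world_from_camera" (4x4, takes a point from camera to world coordinates). Camera axes: x right, y up, looking along -z (the intrinsics and any distortion apply to the point x, -y, -z); pixel columns grow to the right and rows downward; lengths in m; the calibration is good to about 2 mm. A picture is of the moment at which its call begins. There is no depth.
- finish_job(): hands the job in; it is judged then, once.
The state is a dict: "time_s": time; "qpos": joint angles; "qvel": joint speeds; "effort": joint torques, N m; "tcp_pos": TCP position; "ee_rot": TCP orientation; "force": force on the tool from outside, world axes, zero at the start; "wrist_torque": the same for the moment, N m; "opening": finger opening in m; "grip_force": force on a finger pad.
Only numpy, scipy, OpenCV 4.12 (cv2) and the standard library are available. Lean on these libraries where they do the work, as an engineer would, in place of code of your own. Each camera call takes 0.05 s, during which the arm holds its last target. There are 200 camera calls.

## Task

One of the three bolts in the monitor-arm foot on the desk is loose: tap each bolt head gently from above with the fingertips, in turn from the left one to the right one; a loose bolt sinks about 8 mm under the tap, a tight one stands firm. Then take the loose bolt's hinged cap by its upright tab, lift it open to at least 45 degrees and finish while still holding it open in the gripper. Leave the other two caps shut, do not open any cap before its bolt has been found loose and do not push the other things on the desk about.

Things in the scene. Friction and masses are not known exactly. Their poses are not given: they have to be found in the camera images.
- foot: fixed foot of a monitor arm (arm off): dark steel plate 205 (x) x 285 (y) x 8 mm with three 80x62 mm blocks, tops 30 mm over the desk, at y = +85 (left, 1), 0 (middle, 2), -85 mm (right, 3), each with a bolt and a hinged cap; an empty 44 mm socket stands behind. Origin: underside, below the middle bolt; +x to the rear, +y left. Mind the screen left of it (x over 0.6, y 0.1 to 0.6)
- bolt_1_top (a point): centre of the top of the left bolt's dark hex head (25 mm across, 14 mm high), at first 50 mm over the desk; the head stands up through the round 32 mm window of its cap, 14 mm above the cap's upper face
- bolt_1 (a joint): how far the left bolt has sunk (m): 0 as found. One of the three is loose: pushed down with 3 to 6 N it sinks 8 mm and stays there; the two tight ones give less than 1 mm. They look alike and which one is loose varies
- cap_1_tab (a point): middle of the left cap's upright lifting tab: 10 mm thick (foot's x), 24 mm wide (y), top 11 mm above this point; 52.5 mm over the desk when shut, 66 mm in front of the bolt, 108 mm ahead of the hinge, on a 22 mm wide tongue over the bare 8 mm plate. Free space beside it up to the next tab, 85 mm away; the wide part of the cap begins 32 mm behind it
- cap_1_hinge (a point): point on the left cap's hinge axis, which runs along the foot's y: 42 mm behind the bolt, 33.5 mm over the desk
- cap_1 (a joint): opening of the left cap (rad): 0 shut and level, grows as its front with the tab is lifted, stop at 1.35. Light aluminium, about 0.12 kg, 76x56x6 mm plus the tongue; free hinge, falls shut when let go
- bolt_2_top (a point): centre of the top of the middle bolt's dark hex head (25 mm across, 14 mm high), at first 50 mm over the desk; the head stands up through the round 32 mm window of its cap, 14 mm above the cap's upper face
- bolt_2 (a joint): how far the middle bolt has sunk (m): 0 as found. One of the three is loose: pushed down with 3 to 6 N it sinks 8 mm and stays there; the two tight ones give less than 1 mm. They look alike and which one is loose varies
- cap_2_tab (a point): middle of the middle cap's upright lifting tab: 10 mm thick (foot's x), 24 mm wide (y), top 11 mm above this point; 52.5 mm over the desk when shut, 66 mm in front of the bolt, 108 mm ahead of the hinge, on a 22 mm wide tongue over the bare 8 mm plate. Free space beside it up to the next tab, 85 mm away; the wide part of the cap begins 32 mm behind it
- cap_2_hinge (a point): point on the middle cap's hinge axis, which runs along the foot's y: 42 mm behind the bolt, 33.5 mm over the desk
- cap_2 (a joint): opening of the middle cap (rad): 0 shut and level, grows as its front with the tab is lifted, stop at 1.35. Light aluminium, about 0.12 kg, 76x56x6 mm plus the tongue; free hinge, falls shut when let go
- bolt_3_top (a point): centre of the top of the right bolt's dark hex head (25 mm across, 14 mm high), at first 50 mm over the desk; the head stands up through the round 32 mm window of its cap, 14 mm above the cap's upper face
- bolt_3 (a joint): how far the right bolt has sunk (m): 0 as found. One of the three is loose: pushed down with 3 to 6 N it sinks 8 mm and stays there; the two tight ones give less than 1 mm. They look alike and which one is loose varies
- cap_3_tab (a point): middle of the right cap's upright lifting tab: 10 mm thick (foot's x), 24 mm wide (y), top 11 mm above this point; 52.5 mm over the desk when shut, 66 mm in front of the bolt, 108 mm ahead of the hinge, on a 22 mm wide tongue over the bare 8 mm plate. Free space beside it up to the next tab, 85 mm away; the wide part of the cap begins 32 mm behind it
- cap_3_hinge (a point): point on the right cap's hinge axis, which runs along the foot's y: 42 mm behind the bolt, 33.5 mm over the desk
- cap_3 (a joint): opening of the right cap (rad): 0 shut and level, grows as its front with the tab is lifted, stop at 1.35. Light aluminium, about 0.12 kg, 76x56x6 mm plus the tongue; free hinge, falls shut when let go
- eraser: eraser, 23x55x13 mm, in front of the foot; loose bystander, to be left alone. Origin under its middle
- box_cutter: closed box cutter, 22x148x21 mm, in front of the foot; loose bystander, to be left alone. Origin under its middle
- binder_clip: binder clip, 22x32x34 mm, standing on the rear left of the foot's plate; loose bystander, to be left alone. Origin under its middle

How it is judged (in metres and radians):
On the way, in this order (a step that is already met when the one before it is completed fails the run):
1. the left bolt is tapped with the fingertips (contact force between the fingers and bolt_1 above 1 N), for 0.02 s.
2. the middle bolt is tapped with the fingertips (contact force between the fingers and bolt_2 above 1 N), for 0.02 s.
3. the right bolt is tapped with the fingertips (contact force between the fingers and bolt_3 above 1 N), for 0.02 s.
4. the loose bolt's cap is lifted off its seat in the gripper (((value of joint cap_1 above 0.4 rad and value of joint bolt_1 above 0.005 m and contact force between the fingers and cap_1 above 0.3 N) or (value of joint cap_2 above 0.4 rad and value of joint bolt_2 above 0.005 m and contact force between the fingers and cap_2 above 0.3 N) or (value of joint cap_3 above 0.4 rad and value of joint bolt_3 above 0.005 m and contact force between the fingers and cap_3 above 0.3 N))), for 0.2 s.
At the end, for the whole second after the job is handed in: the cap of the bolt that sank (more than 5 mm) is open by more than 0.7 rad (40 degrees), still, and carried by the fingers with nothing wedged under it; the other two bolts have not sunk (less than 3 mm) and their caps are shut (less than 0.1 rad) (((value of joint cap_1 above 0.7 rad and value of joint bolt_1 above 0.005 m and contact force between the fingers and cap_1 above 0.3 N and velocity of joint cap_1 below 0.3 rad/s and value of joint each of cap_2, cap_3 below 0.1 rad and value of joint each of bolt_2, bolt_3 below 0.003 m and contact force between cap_1 and eraser below 0.05 N and contact force between cap_1 and box_cutter below 0.05 N and contact force between cap_1 and binder_clip below 0.05 N) or (value of joint cap_2 above 0.7 rad and value of joint bolt_2 above 0.005 m and contact force between the fingers and cap_2 above 0.3 N and velocity of joint cap_2 below 0.3 rad/s and value of joint each of cap_1, cap_3 below 0.1 rad and value of joint each of bolt_1, bolt_3 below 0.003 m and contact force between cap_2 and eraser below 0.05 N and contact force between cap_2 and box_cutter below 0.05 N and contact force between cap_2 and binder_clip below 0.05 N) or (value of joint cap_3 above 0.7 rad and value of joint bolt_3 above 0.005 m and contact force between the fingers and cap_3 above 0.3 N and velocity of joint cap_3 below 0.3 rad/s and value of joint each of cap_1, cap_2 below 0.1 rad and value of joint each of bolt_1, bolt_2 below 0.003 m and contact force between cap_3 and eraser below 0.05 N and contact force between cap_3 and box_cutter below 0.05 N and contact force between cap_3 and binder_clip below 0.05 N))); the arm keeps its last pose, push and grip.
It fails at once if a cap was opened though its bolt had not been found loose ((value of joint cap_1 above 0.2 rad and value of joint bolt_1 below 0.004 m) or (value of joint cap_2 above 0.2 rad and value of joint bolt_2 below 0.004 m) or (value of joint cap_3 above 0.2 rad and value of joint bolt_3 below 0.004 m)).
It fails at once if a bolt was pressed with more than 60 N (contact force between the fingers and bolt_1 above 60 N or contact force between the fingers and bolt_2 above 60 N or contact force between the fingers and bolt_3 above 60 N).
It fails at once if a bystander was pushed away by more than 30 mm (distance of any of eraser, box_cutter, binder_clip from where it was at the start of the episode above 0.03 m).
It also fails if it takes over 56 s, if anything falls off the work surface, if the arm or the gripper's body presses on something with over 40 N, if the wrist force passes 120 N, or if a joint passes its speed limit or range.

## Working session

There is one attempt and no reset: what is moved stays moved. The work goes in short steps, Python scripts to look and compute and a tool call to move; the robot and the scene stay as the last step left them, time stands still between calls to the robot, and variables do not carry over. Pictures are saved under pics/ and viewed, at most 10 in all, crops included, and the job is handed in when it is done.

Besides the shell and the picture viewer there is one more tool, called after ">>>" as name([rows], argument=value, ...), one row to a line, values as JSON. step_arm: Moves the arm, as the interface text tells. Its arguments: {"type":"object","properties":{"motion":{"type":"array","items":{"type":"array","items":{"type":"number"}}},"gripper":{"type":"number"}},"required":["motion"]}

```bash
mkdir -p pics; python3 - <<'E'
from cell import sensors,camera
import cv2,numpy as np,pickle
o=sensors.get_obs();print({k:np.round(o[k],3).tolist() for k in o})
d={}
for n in("top","side"):
    c=camera(n);d[n]=c
    print(n,c["intrinsics"].round(1).tolist(),np.round(c["D"],3).tolist(),c["world_from_camera"].round(3).tolist())
    cv2.imwrite(f"pics/{n}0.png",c["frame"][...,::-1])
pickle.dump(d,open("c0.pkl","wb"))
E
```

```text
{'time_s': 0.0, 'qpos': [-74.704, 6.673, 82.637, 0.001, 90.756, -2.167], 'qvel': [-0.0, -0.109, -0.002, -0.03, -0.055, -0.091], 'effort': [-0.004, -73.2, -63.248, -0.0, 0.007, 0.0], 'tcp_pos': [0.202, -0.644, 0.245], 'ee_rot': [[0.954, 0.3, -0.0], [0.3, -0.954, 0.001], [0.0, -0.001, -1.0]], 'force': [-0.235, 0.87, -0.49], 'wrist_torque': [0.001, -0.031, -0.037], 'grip_force': 0.0, 'opening': 0.085}
top [[436.6, 0.0, 326.3], [0.0, 436.6, 245.8], [0.0, 0.0, 1.0]] [-0.105, 0.0, 0.0, 0.0, 0.0] [[-0.004, 0.997, -0.08, 0.463], [-1.0, -0.002, 0.022, -0.29], [0.022, 0.08, 0.997, 0.929], [0.0, 0.0, 0.0, 1.0]]
side [[566.8, 0.0, 318.8], [0.0, 566.8, 237.4], [0.0, 0.0, 1.0]] [-0.106, 0.0, 0.0, 0.0, 0.0] [[-0.984, 0.106, -0.141, 0.412], [-0.176, -0.529, 0.83, 0.435], [0.013, 0.842, 0.539, 0.514], [0.0, 0.0, 0.0, 1.0]]
```

View pics/top0.png

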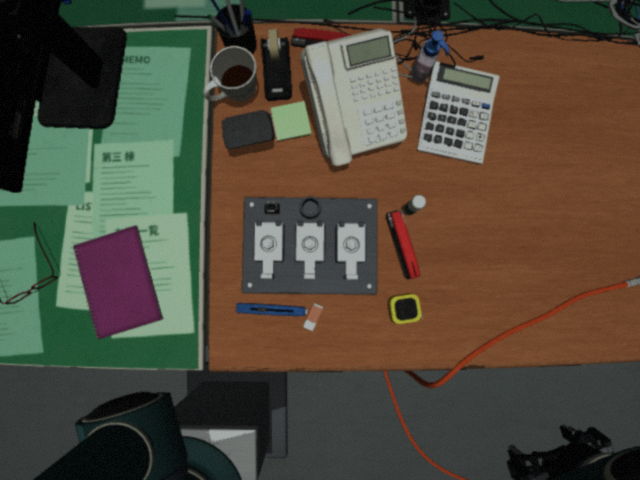

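View pics/side0.png

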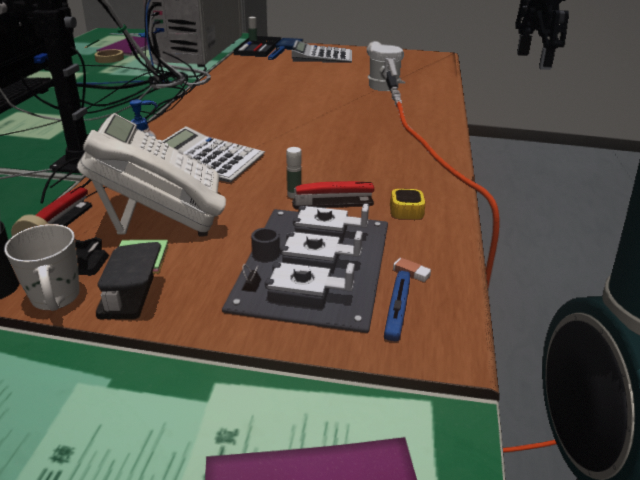

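The top view shows the foot's plate at pixels (243–378, 197–295), with bolts near (268,243), (309,243), (351,243) and tabs near y=272. The cutter (272,310) and eraser (313,317) lie in front, and the binder clip is at (272,208). The side view agrees.

```bash
cat > h.py <<'E'
import cv2,numpy as np
def ray(c,uv):
    K=c["intrinsics"];D=np.array(c["D"],float);T=c["world_from_camera"]
    p=cv2.undistortPoints(np.array(uv,float).reshape(-1,1,2),K,D).reshape(-1,2)
    d=np.c_[p[:,0],-p[:,1],-np.ones(len(p))]@T[:3,:3].T
    return T[:3,3],d
def plane(c,uv,z):
    o,d=ray(c,uv);return o+d*((z-o[2])/d[:,2])[:,None]
def proj(c,P):
    T=np.linalg.inv(c["world_from_camera"]);q=np.atleast_2d(P)@T[:3,:3].T+T[:3,3]
    q=q*[1,-1,-1]
    return cv2.projectPoints(q,np.zeros(3),np.zeros(3),c["intrinsics"],np.array(c["D"],float))[0].reshape(-1,2)
E
python3 - <<'E'
import pickle,cv2,numpy as np
from h import *
d=pickle.load(open("c0.pkl","rb"));c=d["top"];f=c["frame"]
hsv=cv2.cvtColor(f,cv2.COLOR_RGB2HSV)
w=((hsv[...,2]>140)&(hsv[...,1]<40)).astype(np.uint8);w[:190]=0;w[300:]=0;w[:,:240]=0;w[:,380:]=0
for k in cv2.findContours(w,cv2.RETR_EXTERNAL,cv2.CHAIN_APPROX_NONE)[0]:
    if cv2.contourArea(k)>200:
        x,y,ww,hh=cv2.boundingRect(k); q=k[k[:,0,1]<y+25]
        r=cv2.minAreaRect(q); print("cap",(x,y,ww,hh),r, plane(c,[r[0]],.036).round(4))
pl=((hsv[...,1]<75)&(hsv[...,2]<110)).astype(np.uint8);pl=cv2.morphologyEx(pl|w,cv2.MORPH_CLOSE,np.ones((5,5)))
pl[:185]=0;pl[305:]=0;pl[:,:225]=0;pl[:,:]=cv2.morphologyEx(pl,cv2.MORPH_OPEN,np.ones((9,9)))
k=max(cv2.findContours(pl,cv2.RETR_EXTERNAL,cv2.CHAIN_APPROX_NONE)[0],key=cv2.contourArea)
r=cv2.minAreaRect(k);b=cv2.boxPoints(r);print(r);P=plane(c,b,.008);print(P.round(4),P.mean(0))
print([np.linalg.norm(P[i]-P[i-1]).round(4) for i in range(4)])
t=cv2.resize(f[190:325,230:390],None,fx=5,fy=5,interpolation=cv2.INTER_CUBIC)[:600]
cv2.imwrite("pics/crop0.png",t[...,::-1])
s=d["side"]["frame"][195:335,225:405]
cv2.imwrite("pics/crops.png",cv2.resize(s,None,fx=4.2,fy=4.2,interpolation=cv2.INTER_CUBIC)[...,::-1])
E
```

```text
cap (338, 224, 27, 55) ((351.0, 236.0), (24.0, 26.0), 90.0) [[ 0.5549 -0.3607  0.036 ]]
cap (296, 223, 28, 55) ((310.0, 235.0), (24.0, 26.0), 90.0) [[ 0.5571 -0.2763  0.036 ]]
cap (255, 223, 27, 55) ((268.0, 235.0), (24.0, 26.0), 90.0) [[ 0.5573 -0.19    0.036 ]]
((309.0, 245.0), (96.0, 134.0), 90.0)
[[ 0.6421 -0.1305  0.008 ]
 [ 0.6419 -0.4175  0.008 ]
 [ 0.4369 -0.4148  0.008 ]
 [ 0.438  -0.1328  0.008 ]] [ 0.53973977 -0.27392197  0.008     ]
[np.float64(0.2041), np.float64(0.287), np.float64(0.205), np.float64(0.282)]
```

View pics/crop0.png

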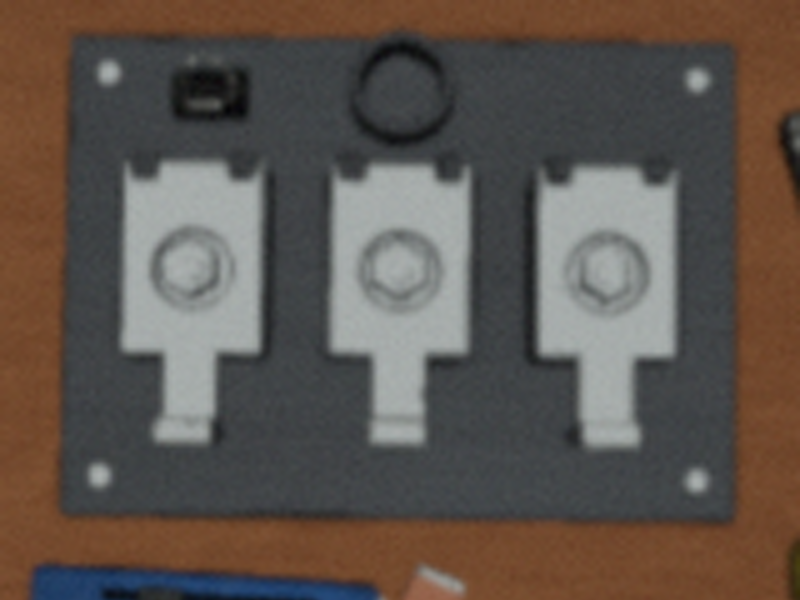

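View pics/crops.png

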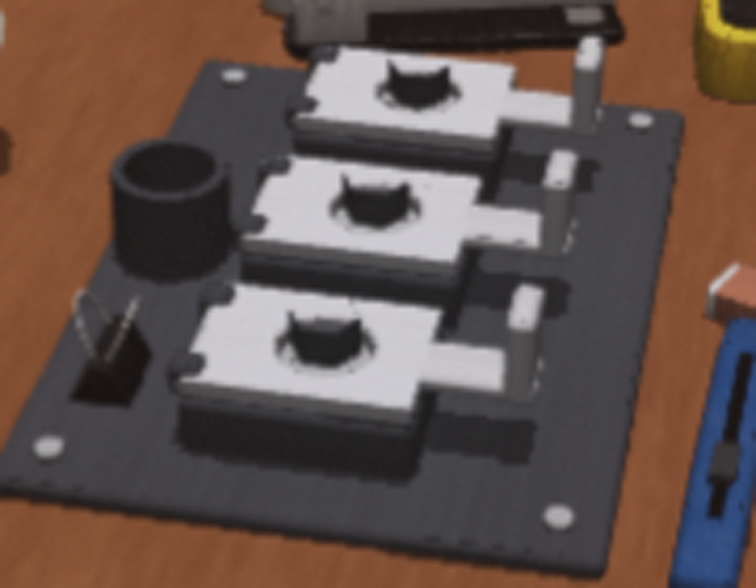

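Zoomed, the bolt heads are at crop (192,265), (400,270), (606,272); the tabs at (183,430), (397,430), (611,434); the corner screws at (99,475), (697,481), (109,72), (697,79).

```bash
python3 - <<'E'
import pickle
from h import *
d=pickle.load(open("c0.pkl","rb"));c=d["top"];s=d["side"]
t=lambda a:np.array(a)/5+[229.6,189.6]
print("bolt",plane(c,t([(192,265),(400,270),(606,272)]),.05).round(4))
print("tab",plane(c,t([(183,430),(397,430),(611,434)]),.0635).round(4))
S=plane(c,t([(99,475),(697,481),(109,72),(697,79)]),.009);print("screw",S.round(4),S.mean(0))
v=S[0]-S[1]+S[2]-S[3];print("yaw",np.degrees(np.arctan2(-v[0],v[1])))
u=lambda a:np.array(a)/4.2+[224.6,194.6]
print("side bolt",plane(s,u([(325,325),(376,192),(421,74)]),.05).round(4))
print("side tab",plane(s,u([(527,297),(562,163),(589,50)]),.0635).round(4))
S=plane(s,u([(558,516),(640,120),(49,446),(233,75)]),.009);print(S.round(4),S.mean(0))
E
```

```text
bolt [[ 0.5404 -0.1917  0.05  ]
 [ 0.5382 -0.2757  0.05  ]
 [ 0.5372 -0.359   0.05  ]]
tab [[ 0.4738 -0.19    0.0635]
 [ 0.4735 -0.2747  0.0635]
 [ 0.4716 -0.3594  0.0635]]
screw [[ 0.4556 -0.1485  0.009 ]
 [ 0.4522 -0.4     0.009 ]
 [ 0.6267 -0.151   0.009 ]
 [ 0.6234 -0.402   0.009 ]] [ 0.53948382 -0.27539076  0.009     ]
yaw -0.7616951605496284
side bolt [[ 0.5402 -0.1873  0.05  ]
 [ 0.5384 -0.27    0.05  ]
 [ 0.5367 -0.3563  0.05  ]]
side tab [[ 0.4749 -0.1971  0.0635]
 [ 0.4733 -0.281   0.0635]
 [ 0.4727 -0.3643  0.0635]]
[[ 0.4567 -0.1543  0.009 ]
 [ 0.4532 -0.407   0.009 ]
 [ 0.6284 -0.157   0.009 ]
 [ 0.6254 -0.4097  0.009 ]] [ 0.54094007 -0.282007    0.009     ]
```

>>> step_arm([
  [0,-0.5,0,0,0,0.99],
  [0,-0.5,0,0,0,0.99],
  [0,-0.5,0,0,0,0.99],
  [0,-0.5,0,0,0,0.99],
  [0.5,-0.8,0,0,0,0],
], gripper=-1)

```text
time_s: 0.6
tcp_pos: [0.2069, -0.5335, 0.2448]
ee_rot: [[1.0, -0.017, -0.001], [-0.017, -1.0, 0.001], [-0.001, -0.0, -1.0]]
force: [1.5, 0.6, -0.0]
opening: 0.0123
grip_force: 0.0
```

>>> step_arm([
  [0.8,-0.8,0,0,0,0],
  [0.8,-0.8,0,0,0,0],
  [0.8,-0.8,0,0,0,0],
  [0.8,-0.8,0,0,0,0],
  [0.8,-0.8,0,0,0,0],
])

```text
time_s: 1.1
tcp_pos: [0.371, -0.3742, 0.2452]
ee_rot: [[1.0, -0.012, -0.0], [-0.012, -1.0, 0.0], [-0.0, -0.0, -1.0]]
force: [-0.1, -0.2, -0.8]
opening: 0.0003
grip_force: 0.0
```

>>> step_arm([
  [0.8,-0.8,0,0,0,0],
  [0.8,-0.8,0.3,0,0,0],
  [0.8,-0.8,0.4,0,0,0],
  [0.8,-0.8,0.4,0,0,0],
  [0.8,-0.8,0.4,0,0,0],
])

```text
time_s: 1.6
tcp_pos: [0.533, -0.216, 0.1846]
ee_rot: [[1.0, -0.012, -0.0], [-0.012, -1.0, -0.0], [-0.0, 0.0, -1.0]]
force: [0.5, -1.8, 0.1]
opening: 0.0002
grip_force: 0.0
```

>>> step_arm([
  [0.1,-0.5,0.7,0,0,0],
  [0,0,0.7,0,0,0],
  [0,0,0.3,0,0,0],
  [0,0,0,0,0,0],
  [0,0,0,0,0,0],
])

```text
time_s: 2.1
tcp_pos: [0.5364, -0.1984, 0.1185]
ee_rot: [[1.0, -0.013, 0.001], [-0.013, -1.0, -0.0], [0.001, 0.0, -1.0]]
force: [-0.7, -0.8, 0.4]
opening: -0.0001
grip_force: 0.0
```

```bash
python3 - <<'E'
from cell import sensors,camera
import cv2,numpy as np
from h import *
o=sensors.get_obs();print(o["tcp_pos"],o["force"],o["qpos"])
c=camera("wrist");cv2.imwrite("pics/w1.png",c["frame"][...,::-1])
print(proj(c,[[.5395,-.191,.05],[.4735,-.192,.0525],[.5385,-.276,.05]]),c["world_from_camera"].round(3).tolist())
E
```

```text
[ 0.5364317  -0.19837324  0.11846069] [-0.65571855 -0.77798076  0.41170936] [-2.28492872e+01 -2.58977593e+00  1.04015813e+02 -1.23566740e-03
  7.85203094e+01  6.78842622e+01]
[[313.22350309 268.3440798 ]
 [317.56799018 381.69026697]
 [477.76924273 268.02703209]] [[-0.013, 0.958, 0.285, 0.609], [-1.0, -0.012, -0.003, -0.199], [0.001, -0.285, 0.958, 0.247], [0.0, 0.0, 0.0, 1.0]]
```

View pics/w1.png

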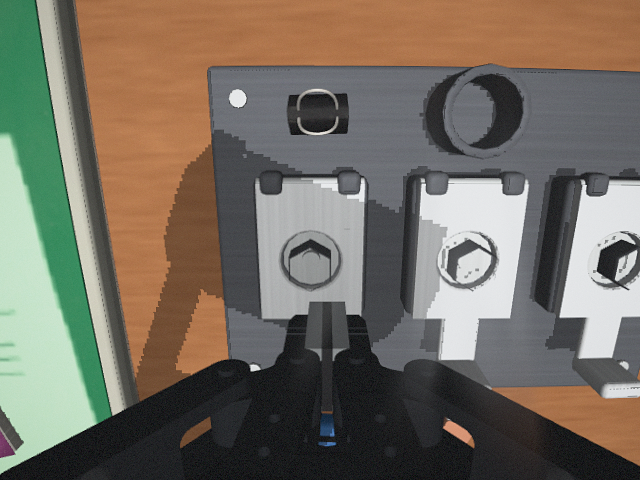

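The wrist view shows the bolt-1 head near (310,254), bolt 2 near (468,258) and bolt 3 near (619,260), slightly off the prediction.

```bash
python3 - <<'E'
from cell import sensors,camera
from h import *
c=camera("wrist")
print(plane(c,[[310,254],[468,258],[619,260]],.05).round(4))
print("windows",plane(c,[[311,260],[467,260]],.036).round(4), "hole screw",plane(c,[[238,99]],.009).round(4))
f=c["frame"][215:305,265:655-15]
cv2.imwrite("pics/w2.png",cv2.resize(f,(800,192*1),interpolation=cv2.INTER_CUBIC)[...,::-1])
E
```

```text
[[ 0.5473 -0.1896  0.05  ]
 [ 0.5441 -0.2707  0.05  ]
 [ 0.5418 -0.352   0.05  ]]
windows [[ 0.5395 -0.1895  0.036 ]
 [ 0.5384 -0.2753  0.036 ]] hole screw [[ 0.6254 -0.1498  0.009 ]]
```

View pics/w2.png

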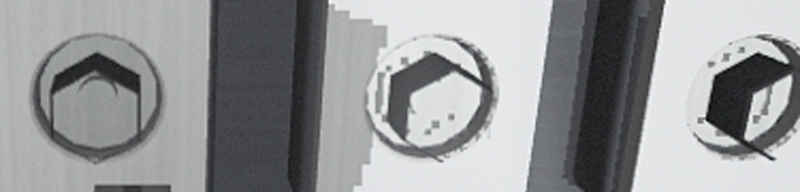

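The head tops are the light hexagons (bolt 1 at about (310,268)), which matches the top-camera estimate. Next I go down to just above bolt 1.

>>> step_arm([
  [0.08,-0.2,0.4,0,0,0],
  [0,0,0.4,0,0,0],
  [0,0,0.3,0,0,0],
  [0,0,0.05,0,0,0],
  [0,0,0,0,0,0],
])

```text
time_s: 2.7
tcp_pos: [0.5393, -0.1898, 0.0706]
ee_rot: [[1.0, -0.012, -0.001], [-0.012, -1.0, 0.0], [-0.001, -0.0, -1.0]]
force: [-0.4, 0.3, -0.0]
opening: 0.0001
grip_force: 0.0
```

>>> step_arm([
  [0,0,0.03,0,0,0],
  [0,0,0.03,0,0,0],
  [0,0,0.03,0,0,0],
  [0,0,0,0,0,0],
  [0,0,0,0,0,0],
])

```text
time_s: 3.2
tcp_pos: [0.5396, -0.1898, 0.0678]
ee_rot: [[1.0, -0.012, 0.0], [-0.012, -1.0, -0.0], [0.0, 0.0, -1.0]]
force: [0.0, -0.2, 0.3]
opening: -0.0001
grip_force: 0.0
```

>>> step_arm([
  [0,0,0.025,0,0,0],
  [0,0,0.025,0,0,0],
  [0,0,0.025,0,0,0],
  [0,0,0,0,0,0],
  [0,0,0,0,0,0],
])

```text
time_s: 3.7
tcp_pos: [0.5397, -0.1898, 0.066]
ee_rot: [[1.0, -0.012, 0.0], [-0.012, -1.0, -0.0], [0.0, 0.0, -1.0]]
force: [-7.0, 2.6, 15.0]
opening: -0.0001
grip_force: 7.5
```

>>> step_arm([
  [0,0,0.025,0,0,0],
  [0,0,0,0,0,0],
  [0,0,0,0,0,0],
  [0,0,0,0,0,0],
  [0,0,0,0,0,0],
])

```text
time_s: 4.2
tcp_pos: [0.5398, -0.1899, 0.0658]
ee_rot: [[1.0, -0.012, 0.001], [-0.012, -1.0, -0.0], [0.001, 0.0, -1.0]]
force: [-12.4, 5.3, 24.4]
opening: 0.0001
grip_force: 12.3
```

Bolt 1 stood firm at 24 N, so it is tight. Next is bolt 2.

>>> step_arm([
  [0,0,-0.5,0,0,0],
  [0,0.7,0,0,0,0],
  [0,0.7,0,0,0,0],
  [0,0.72,0,0,0,0],
  [0,0,0.3,0,0,0],
])

```text
time_s: 4.7
tcp_pos: [0.539, -0.2775, 0.0729]
ee_rot: [[1.0, -0.014, 0.002], [-0.014, -1.0, -0.002], [0.002, 0.002, -1.0]]
force: [-0.4, 0.1, -0.2]
opening: 0.0
grip_force: 0.0
```

>>> step_arm([
  [0,0,0.07,0,0,0],
  [0,0,0.025,0,0,0],
  [0,0,0.025,0,0,0],
  [0,0,0,0,0,0],
  [0,0,0,0,0,0],
])

```text
time_s: 5.2
tcp_pos: [0.5387, -0.2742, 0.0673]
ee_rot: [[1.0, -0.011, 0.0], [-0.011, -1.0, -0.0], [0.0, 0.0, -1.0]]
force: [-1.1, 1.0, 0.1]
opening: 0.0001
grip_force: 0.0
```

>>> step_arm([
  [0,0,0.02,0,0,0],
  [0,0,0.02,0,0,0],
  [0,0,0.02,0,0,0],
  [0,0,0,0,0,0],
  [0,0,0,0,0,0],
])

```text
time_s: 5.7
tcp_pos: [0.5386, -0.2746, 0.0645]
ee_rot: [[1.0, -0.012, 0.0], [-0.012, -1.0, -0.0], [0.0, 0.0, -1.0]]
force: [0.0, 0.7, 0.7]
opening: -0.0
grip_force: 0.4
```

>>> step_arm([
  [0,0,0.02,0,0,0],
  [0,0,0.02,0,0,0],
  [0,0,0.0,0,0,0],
  [0,0,0,0,0,0],
  [0,0,0,0,0,0],
])

```text
time_s: 6.2
tcp_pos: [0.5384, -0.2746, 0.0628]
ee_rot: [[1.0, -0.012, -0.0], [-0.012, -1.0, 0.0], [-0.0, -0.0, -1.0]]
force: [-0.5, 0.3, 0.9]
opening: -0.0
grip_force: 0.0
```

>>> step_arm([
  [0,0,0.025,0,0,0],
  [0,0,0.025,0,0,0],
  [0,0,0.0,0,0,0],
  [0,0,0,0,0,0],
  [0,0,0,0,0,0],
])

```text
time_s: 6.7
tcp_pos: [0.5385, -0.2746, 0.0608]
ee_rot: [[1.0, -0.012, -0.0], [-0.012, -1.0, 0.0], [-0.0, -0.0, -1.0]]
force: [-0.1, -0.4, 0.4]
opening: 0.0002
grip_force: 0.0
```

>>> step_arm([
  [0,0,0.025,0,0,0],
  [0,0,0.025,0,0,0],
  [0,0,0.0,0,0,0],
  [0,0,0,0,0,0],
  [0,0,0,0,0,0],
])

```text
time_s: 7.2
tcp_pos: [0.5385, -0.2745, 0.0588]
ee_rot: [[1.0, -0.012, -0.0], [-0.012, -1.0, 0.0], [-0.0, -0.0, -1.0]]
force: [0.6, 0.4, 0.2]
opening: 0.0002
grip_force: 0.0
```

>>> step_arm([
  [0,0,0.025,0,0,0],
  [0,0,0.02,0,0,0],
  [0,0,0.0,0,0,0],
  [0,0,0,0,0,0],
  [0,0,0,0,0,0],
])

```text
time_s: 7.7
tcp_pos: [0.5386, -0.2746, 0.0581]
ee_rot: [[1.0, -0.012, 0.0], [-0.012, -1.0, -0.0], [0.0, 0.0, -1.0]]
force: [-5.7, 3.3, 12.0]
opening: -0.0
grip_force: 6.0
```

Bolt 2 sank 8 mm and stopped (12 N at z=0.058), so it is the loose one. I still need to tap bolt 3.

>>> step_arm([
  [0,0,-0.75,0,0,0],
  [0,0.7,0,0,0,0],
  [0,0.7,0,0,0,0],
  [0,0.73,0,0,0,0],
  [0,0,0.3,0,0,0],
])

```text
time_s: 8.2
tcp_pos: [0.5378, -0.3629, 0.0763]
ee_rot: [[1.0, -0.014, 0.002], [-0.014, -1.0, -0.002], [0.002, 0.002, -1.0]]
force: [0.6, 0.2, 0.2]
opening: 0.0001
grip_force: 0.0
```

>>> step_arm([
  [0,0,0.06,0,0,0],
  [0,0,0.025,0,0,0],
  [0,0,0.025,0,0,0],
  [0,0,0,0,0,0],
  [0,0,0,0,0,0],
])

```text
time_s: 8.7
tcp_pos: [0.5378, -0.3595, 0.0712]
ee_rot: [[1.0, -0.011, 0.0], [-0.011, -1.0, -0.0], [0.0, 0.0, -1.0]]
force: [0.0, 0.1, -0.0]
opening: -0.0004
grip_force: 0.0
```

>>> step_arm([
  [0,0,0.05,0,0,0],
  [0,0,0.03,0,0,0],
  [0,0,0.025,0,0,0],
  [0,0,0.025,0,0,0],
  [0,0,0,0,0,0],
])

```text
time_s: 9.2
tcp_pos: [0.5375, -0.3598, 0.0661]
ee_rot: [[1.0, -0.012, 0.0], [-0.012, -1.0, 0.0], [0.0, -0.0, -1.0]]
force: [-3.5, 2.1, 7.4]
opening: 0.0001
grip_force: 3.6
```

>>> step_arm([
  [0,0,0.02,0,0,0],
  [0,0,0.02,0,0,0],
  [0,0,0,0,0,0],
  [0,0,0,0,0,0],
  [0,0,0,0,0,0],
])

```text
time_s: 9.7
tcp_pos: [0.5376, -0.3598, 0.0659]
ee_rot: [[1.0, -0.012, 0.0], [-0.012, -1.0, -0.0], [0.0, 0.0, -1.0]]
force: [-8.4, 6.0, 20.7]
opening: 0.0001
grip_force: 10.2
```

Bolt 3 is firm. Now I go up and over to the middle tab, opening the gripper.

>>> step_arm([
  [0,0,-0.8,0,0,0],
  [0,0,-0.8,0,0,0],
  [-0.5,-0.7,-0.2,0,0,0],
  [-0.5,-0.7,0,0,0,0],
  [-0.6,-0.7,0,0,0,0],
])

```text
time_s: 10.2
tcp_pos: [0.474, -0.2742, 0.136]
ee_rot: [[1.0, -0.012, 0.0], [-0.012, -1.0, -0.0], [0.0, 0.0, -1.0]]
force: [0.3, 0.6, 0.5]
opening: 0.0001
grip_force: 0.0
```

>>> step_arm([
  [0,0,0,0,0,0],
  [0,0,0,0,0,0],
  [0,0,0,0,0,0],
  [0,0,0,0,0,0],
  [0,0,0,0,0,0],
], gripper=0.6)

```text
time_s: 10.7
tcp_pos: [0.4748, -0.2754, 0.1356]
ee_rot: [[1.0, -0.012, -0.0], [-0.012, -1.0, 0.0], [-0.0, -0.0, -1.0]]
force: [-0.5, 0.1, 0.7]
opening: 0.0682
grip_force: 0.0
```

```bash
python3 - <<'E'
from cell import sensors,camera
import cv2,numpy as np
from h import *
o=sensors.get_obs();print(o["tcp_pos"],o["opening"],o["qpos"])
c=camera("wrist");cv2.imwrite("pics/w3.png",c["frame"][...,::-1])
print(proj(c,[[.4725,-.2762,.0635],[.5385,-.275,.042]]))
E
```

```text
[ 0.47477911 -0.2754206   0.13562041] 0.06820861597128487 [-3.27814074e+01 -6.20939482e+00  1.05768773e+02  9.40653431e-04
  8.04732179e+01  5.79260053e+01]
[[329.19501075 275.23757696]
 [325.38564396 144.36031469]]
```

View pics/w3.png

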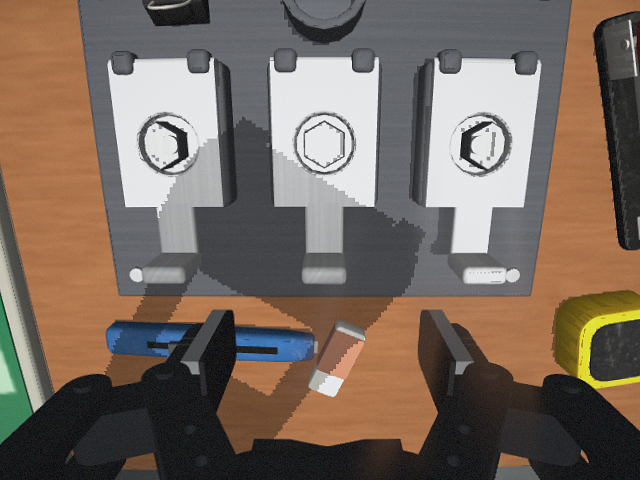

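The middle tab's top is at (324,273), within 5 px of the prediction, and the middle bolt (324,144) is visibly sunk. Next I go down around the tab.

>>> step_arm([
  [-0.04,0,0.6,0,0,0],
  [0,0,0.6,0,0,0],
  [0,0,0.6,0,0,0],
  [0,0,0.39,0,0,0],
  [0,0,0,0,0,0],
])

```text
time_s: 11.25
tcp_pos: [0.4721, -0.2746, 0.0461]
ee_rot: [[1.0, -0.012, -0.003], [-0.012, -1.0, 0.002], [-0.003, -0.002, -1.0]]
force: [0.8, -0.3, -0.3]
opening: 0.0683
grip_force: 0.0
```

>>> step_arm([
  [0,0,0,0,0,0],
  [0,0,0,0,0,0],
  [0,0,0,0,0,0],
  [0,0,0,0,0,0],
  [0,0,0,0,0,0],
], gripper=-1)

```text
time_s: 11.75
tcp_pos: [0.4734, -0.2741, 0.0497]
ee_rot: [[1.0, -0.012, 0.001], [-0.012, -1.0, 0.002], [0.001, -0.002, -1.0]]
force: [-3.4, 13.6, 11.2]
opening: 0.0225
grip_force: 58.3
```

>>> step_arm([
  [0,0,0,0,0,0],
  [0,0,0,0,0,0],
  [0,0,0,0,0,0],
  [0,0,0,0,0,0],
  [0,0,0,0,0,0],
])

```text
time_s: 12.25
tcp_pos: [0.4734, -0.2741, 0.0497]
ee_rot: [[1.0, -0.012, 0.001], [-0.012, -1.0, 0.002], [0.001, -0.002, -1.0]]
force: [-3.3, 13.3, 10.6]
opening: 0.023
grip_force: 58.3
```

Gripped. Now I lift along the hinge arc, radius 107 mm, turning with the cap.

>>> step_arm([
  [0.018,0,-0.107,0,-0.5,0],
  [0.018,0,-0.107,0,-0.5,0],
  [0.018,0,-0.107,0,-0.5,0],
  [0.018,0,-0.107,0,-0.5,0],
  [0,0,0,0,0,0],
])

```text
time_s: 12.75
tcp_pos: [0.4769, -0.274, 0.0661]
ee_rot: [[0.987, -0.012, -0.162], [-0.011, -1.0, 0.004], [-0.162, -0.002, -0.987]]
force: [-8.6, 10.6, 5.5]
opening: 0.0227
grip_force: 59.2
```

>>> step_arm([
  [0.018,0,-0.107,0,-0.5,0],
  [0.018,0,-0.107,0,-0.5,0],
  [0.018,0,-0.107,0,-0.5,0],
  [0.018,0,-0.107,0,-0.5,0],
  [0.018,0,-0.107,0,-0.5,0],
])

```text
time_s: 13.25
tcp_pos: [0.4851, -0.2742, 0.0862]
ee_rot: [[0.935, -0.012, -0.355], [-0.011, -1.0, 0.006], [-0.355, -0.002, -0.935]]
force: [-8.7, 10.7, 7.6]
opening: 0.023
grip_force: 59.2
```

>>> step_arm([
  [0.018,0,-0.107,0,-0.5,0],
  [0.018,0,-0.107,0,-0.5,0],
  [0.018,0,-0.107,0,-0.5,0],
  [0.018,0,-0.107,0,-0.5,0],
  [0.018,0,-0.107,0,-0.5,0],
])

```text
time_s: 13.75
tcp_pos: [0.4973, -0.2744, 0.1046]
ee_rot: [[0.845, -0.013, -0.534], [-0.01, -1.0, 0.008], [-0.534, -0.002, -0.845]]
force: [-11.1, 11.7, 11.6]
opening: 0.0227
grip_force: 59.1
```

>>> step_arm([
  [0.018,0,-0.107,0,-0.5,0],
  [0.018,0,-0.107,0,-0.5,0],
  [0.018,0,-0.107,0,-0.5,0],
  [0.018,0,-0.107,0,-0.5,0],
  [0.018,0,-0.107,0,-0.5,0],
])

```text
time_s: 14.25
tcp_pos: [0.5131, -0.2746, 0.1201]
ee_rot: [[0.722, -0.013, -0.692], [-0.009, -1.0, 0.01], [-0.692, -0.001, -0.722]]
force: [-11.1, 10.8, 13.2]
opening: 0.0229
grip_force: 59.0
```

>>> step_arm([
  [0.018,0,-0.107,0,-0.5,0],
  [0.018,0,-0.107,0,-0.5,0],
  [0.018,0,-0.107,0,-0.5,0],
  [0,0,0,0,0,0],
  [0,0,0,0,0,0],
])

```text
time_s: 14.75
tcp_pos: [0.5239, -0.2747, 0.1277]
ee_rot: [[0.635, -0.013, -0.772], [-0.008, -1.0, 0.011], [-0.772, -0.001, -0.635]]
force: [-9.9, 11.8, 16.2]
opening: 0.0227
grip_force: 58.9
```

>>> step_arm([
  [0,0,0,0,0,0],
  [0,0,0,0,0,0],
  [0,0,0,0,0,0],
  [0,0,0,0,0,0],
  [0,0,0,0,0,0],
])

```text
time_s: 15.25
tcp_pos: [0.5238, -0.2747, 0.1276]
ee_rot: [[0.636, -0.013, -0.772], [-0.008, -1.0, 0.011], [-0.772, -0.001, -0.636]]
force: [-9.7, 11.7, 15.6]
opening: 0.023
grip_force: 58.9
```

```bash
python3 - <<'E'
from cell import camera
import cv2
cv2.imwrite("pics/s9.png",cv2.resize(camera("side")["frame"][120:360,180:500],(800,600))[...,::-1])
E
```

```text
(no output)
```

View pics/s9.png

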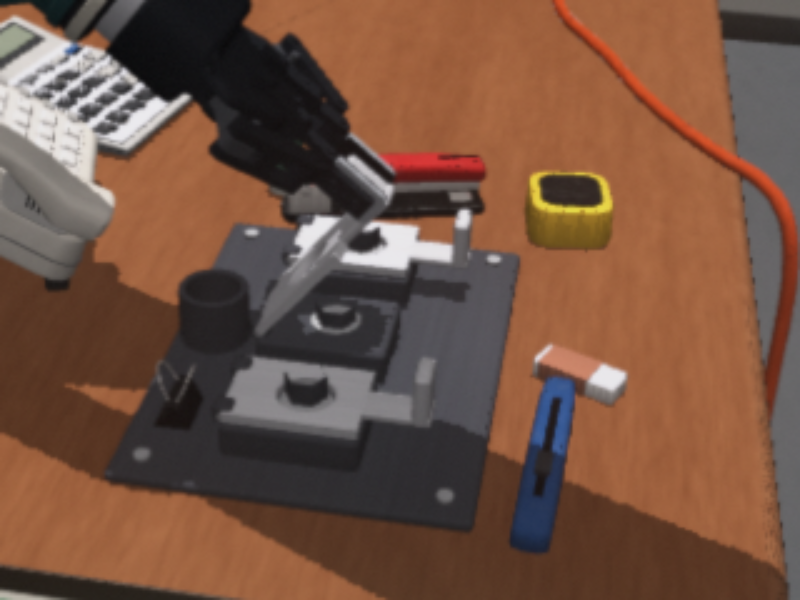

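The middle cap stands open about 50° between the fingers, near (370,210). The other two caps are shut and the bystanders are in place.

```bash
python3 -c "
from cell import finish_job
print(finish_job())"
```

```text
the job is handed in; nothing more can be done
None
```

I tapped all three bolts from left to right, found the middle one loose (it sank 8 mm), and handed the job in with its cap held open at about 50° and the other two caps shut; no verdict was shown.

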